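# Free the jammed blanks in the press feed and run one home

## Task

Two of the round brass blanks have wedged side by side in the funnel of the press feed. Nudge one of them gently back past its spring plunger into the tray, then slide the other along the track until you feel it stop fully home in the notch of the dial, and press it lightly there. Slide the blanks flat on the feed without lifting them, never force them (soft brass marks easily), and leave the other things on the bench alone.

Things in the scene. Friction and masses are not known exactly. Their poses are not given: they have to be found in the camera images.
- feeder: Green machine base 545 x 205 mm, 25 mm high, with the feed on it and a press at its dial end. Origin: on the bench, under the track's mouth; +x = feed direction, y across, z up. Symmetric in y. At z = 25 mm: tray x -205 to -86 (97 mm wide), funnel x -86 to 0 whose walls, at 18 deg to x, narrow to the 41.5 mm wide track, x 0 to 70. Walls 13 mm high; lips over the track from x 12 leave a 35 mm slot.
- mouth (a point): Centre of the narrow end of the funnel, where the straight track begins, on the running surface.
- press: The press with its dial; same origin and axes as the feeder. The dial is a flush steel star wheel, 140 mm across, with round notches; the notch facing the track takes a blank. The dial's slide is set anew each time: a blank that is home, its front against the rigid bottom of the notch, has its centre anywhere from 72 to 88 mm beyond the mouth. Felt, not given. The punch stands 130 mm or more beyond the notch.
- blank1_center (a point): Centre of a loose brass blank: a plain disc 40 mm across, 10 mm thick, about 105 g, lying flat. All four are alike: two are wedged side by side in the funnel, 63 mm before the mouth, 20 mm either side of the middle; two lie in the tray. Behind each wedged one a spring plunger (8 mm round nose, x -73 in the feeder's frame) sticks out of the wall; pushing a blank back past it takes some 4 to 7 N; above 12 N the brass is marked.
- blank2_center (a point): Centre of a loose brass blank: a plain disc 40 mm across, 10 mm thick, about 105 g, lying flat. All four are alike: two are wedged side by side in the funnel, 63 mm before the mouth, 20 mm either side of the middle; two lie in the tray. Behind each wedged one a spring plunger (8 mm round nose, x -73 in the feeder's frame) sticks out of the wall; pushing a blank back past it takes some 4 to 7 N; above 12 N the brass is marked.
- blank3_center (a point): Centre of a loose brass blank: a plain disc 40 mm across, 10 mm thick, about 105 g, lying flat. All four are alike: two are wedged side by side in the funnel, 63 mm before the mouth, 20 mm either side of the middle; two lie in the tray. Behind each wedged one a spring plunger (8 mm round nose, x -73 in the feeder's frame) sticks out of the wall; pushing a blank back past it takes some 4 to 7 N; above 12 N the brass is marked.
- blank4_center (a point): Centre of a loose brass blank: a plain disc 40 mm across, 10 mm thick, about 105 g, lying flat. All four are alike: two are wedged side by side in the funnel, 63 mm before the mouth, 20 mm either side of the middle; two lie in the tray. Behind each wedged one a spring plunger (8 mm round nose, x -73 in the feeder's frame) sticks out of the wall; pushing a blank back past it takes some 4 to 7 N; above 12 N the brass is marked.
- file_mid (a point): Bystander: needle file with a wooden handle, 165 mm long, lying on the edge of the machine base; its middle.
- oiler_mid (a point): Bystander: small oil bottle, 34 mm across, 85 mm tall, standing on the bench; half-way up.
- caliper_mid (a point): Bystander: flat steel caliper, 190 mm long, lying on the bench; its middle.
- pliers_mid (a point): Bystander: flat-nose pliers, 140 mm long, lying on the bench; their middle.
- findings_mid (a point): Bystander: clear plastic box 110 x 80 x 35 mm with gold-coloured scrap in it; half-way up.
- hammer_mid (a point): Bystander: chasing hammer, 210 mm long, lying on the bench; middle of its handle.
- ring_mid (a point): Bystander: silver band ring, 24 mm across, 8 mm high, lying on the bench; its middle.
Not all that is in view belongs to the job. Leave any red look-alike of the part that bears blank2_center alone.

How it is judged:
On the way, in this order (a step that is already met when the one before it is completed fails the run):
1. one of the two wedged blanks is pushed back past its spring plunger, so that only one blank is left ahead of the plungers (((not (x of blank1_center in the frame of feeder below -0.075 m) and x of each of blank2_center, blank3_center, blank4_center in the frame of feeder below -0.075 m) or (not (x of blank2_center in the frame of feeder below -0.075 m) and x of each of blank1_center, blank3_center, blank4_center in the frame of feeder below -0.075 m) or (not (x of blank3_center in the frame of feeder below -0.075 m) and x of each of blank1_center, blank2_center, blank4_center in the frame of feeder below -0.075 m) or (not (x of blank4_center in the frame of feeder below -0.075 m) and x of each of blank1_center, blank2_center, blank3_center in the frame of feeder below -0.075 m))), for 0.2 s.
2. the other blank is slid to the end of the track and pressed home against the dial (at least 1 N) ((((x of blank1_center in the frame of feeder above 0.0695 m and y of blank1_center in the frame of feeder between -0.004 and 0.004 m and height (world z) of blank1_center below 0.034 m) and contact force between blank1 and press above 0.8 N) or ((x of blank2_center in the frame of feeder above 0.0695 m and y of blank2_center in the frame of feeder between -0.004 and 0.004 m and height (world z) of blank2_center below 0.034 m) and contact force between blank2 and press above 0.8 N) or ((x of blank3_center in the frame of feeder above 0.0695 m and y of blank3_center in the frame of feeder between -0.004 and 0.004 m and height (world z) of blank3_center below 0.034 m) and contact force between blank3 and press above 0.8 N) or ((x of blank4_center in the frame of feeder above 0.0695 m and y of blank4_center in the frame of feeder between -0.004 and 0.004 m and height (world z) of blank4_center below 0.034 m) and contact force between blank4 and press above 0.8 N))), for 0.04 s.
At the end, for the whole second after the job is handed in: One blank lies in the dial's notch where it was pressed home (centre more than 69.5 mm beyond the mouth, within 4 mm of the track's middle line), the other three lie flat in the tray behind the spring plungers (centre more than 75 mm before the mouth), all at rest (((x of blank1_center in the frame of feeder above 0.0695 m and y of blank1_center in the frame of feeder between -0.004 and 0.004 m and height (world z) of blank1_center below 0.034 m) or (x of blank2_center in the frame of feeder above 0.0695 m and y of blank2_center in the frame of feeder between -0.004 and 0.004 m and height (world z) of blank2_center below 0.034 m) or (x of blank3_center in the frame of feeder above 0.0695 m and y of blank3_center in the frame of feeder between -0.004 and 0.004 m and height (world z) of blank3_center below 0.034 m) or (x of blank4_center in the frame of feeder above 0.0695 m and y of blank4_center in the frame of feeder between -0.004 and 0.004 m and height (world z) of blank4_center below 0.034 m)) and ((x of blank1_center in the frame of feeder above 0.0695 m and y of blank1_center in the frame of feeder between -0.004 and 0.004 m and height (world z) of blank1_center below 0.034 m) or (x of blank1_center in the frame of feeder between -0.2 and -0.075 m and height (world z) of blank1_center below 0.034 m)) and ((x of blank2_center in the frame of feeder above 0.0695 m and y of blank2_center in the frame of feeder between -0.004 and 0.004 m and height (world z) of blank2_center below 0.034 m) or (x of blank2_center in the frame of feeder between -0.2 and -0.075 m and height (world z) of blank2_center below 0.034 m)) and ((x of blank3_center in the frame of feeder above 0.0695 m and y of blank3_center in the frame of feeder between -0.004 and 0.004 m and height (world z) of blank3_center below 0.034 m) or (x of blank3_center in the frame of feeder between -0.2 and -0.075 m and height (world z) of blank3_center below 0.034 m)) and ((x of blank4_center in the frame of feeder above 0.0695 m and y of blank4_center in the frame of feeder between -0.004 and 0.004 m and height (world z) of blank4_center below 0.034 m) or (x of blank4_center in the frame of feeder between -0.2 and -0.075 m and height (world z) of blank4_center below 0.034 m)) and linear speed of each of blank1, blank2, blank3, blank4 below 0.01 m/s); the robot touches nothing.
It fails at once if a blank is pressed by the fingers with more than 12 N (the soft brass is marked) (contact force between the fingers and blank1 above 12 N or contact force between the fingers and blank2 above 12 N or contact force between the fingers and blank3 above 12 N or contact force between the fingers and blank4 above 12 N).
It fails at once if a blank is lifted or tipped off the running surface (centre more than 12 mm above its place) (height (world z) of any of blank1_center, blank2_center, blank3_center, blank4_center above 0.042 m).
It fails at once if something else on the bench is knocked away (moved more than 30 mm) (distance of any of file_mid, oiler_mid, caliper_mid, pliers_mid, findings_mid, hammer_mid, ring_mid from where it was at the start of the episode above 0.03 m).
It also fails if it takes over 54 s, if anything falls off the work surface, if the arm or the gripper's body presses on something with over 40 N, if the wrist force passes 120 N, or if a joint passes its speed limit or range.

## Robot

A 6-joint arm with a two-finger parallel gripper is mounted at the origin on the work surface. World frame = base frame: x ahead of the robot, y to its left, z up, the work surface at z = 0. Lengths are in m, angles in rad, forces in N, time in s.
With the tool pointing down it reaches from about 0.35 to 0.975 m from the base axis. Payload 4.9 kg.
Tool frame: the origin (TCP) lies at the very end of the fingers, on their centre line; the grasp point (between the pads) lies 19 mm behind it (ctrl.pinch_z is the distance from the TCP to the grasp point, in m); z points along the fingers, y is the line along which they close (so a half turn about z gives the same grasp; the last joint's range is limited). The gripper opens to 85 mm and grips with 20 to 120 N. Pads are 22 mm wide; open, the fingers measure 114 mm over their backs; the gripper's body (76 mm by 85 mm) begins 54 mm behind the grasp point. The pads swing forward as they close: fully open they stand 13 mm farther back than shut.
Start: joints at [-1.301, 0.053, 1.613, -0, 1.476, -0.119], TCP at [0.237, -0.578, 0.231] pointing down, gripper open.
Joint ranges: [-3.01, 3.01], [-1.01, 2.22], [0.06, 2.58], [-1.02, 4.17], [0.09, 2.62], [-3.14, 3.14]. Speed limits (rad/s): [2.57, 2.57, 3.14, 3.14, 3.14, 3.14].

## Interface

Orientations are given as a rotation vector (axis times angle).
In Python, from station import ctrl, optics gives the robot as it stands. The module is installed in compiled form; this text tells all that it offers.
- The arm moves only by the shell command python3 -m handwheel 'ROWS' [OPENING] [FORCE]. ROWS is JSON, one flat list of numbers, 6 for each row, row after row: the shift along the tool's x, y, z in m, then the turn, a rotation vector about the tool's x, y, z in degrees. A call has 1 to 20 rows; each row shifts and turns the commanded pose from where the row before left it, along the tool's axes as they then stand; what a row does not reach is not made up. A row lasts 1/10 s, in which the tool goes at most 50 mm and 8.59 degrees, less where a joint would pass 70% of its speed; a pose out of reach is approached as far as the arm can. A call is refused whole if a number of a shift passes 0.05 or a number of a turn 8.59, either way. A call with a gripper value outside its range is refused whole. OPENING is the closure, from 0 (fully open) to 1 (shut), set as the call begins (- or left out, the last holds). The fingers move at their own pace and stop on an object; FORCE is the grip in N (left out, the last holds). Time passes only in rows, so rows that do not move let the fingers close. It gives the time, the measured TCP pose, the force and the opening at its end, in the units of the state.
- ctrl.get_obs(): the state, without advancing time (a new reading comes with each control period).
- optics.get_image(name): name is "side" or "top"; returns (picture, depth): 384x512x3 uint8, red, green, blue; 384x512 float32, m along the optical axis (not along the pixel's ray), 0 where there is no reading.
- optics.get_calibration(name): a dict with "fovy" (degrees; the focal length in pixels is half the picture's height over the tangent of half this angle, whatever the lens; pixels are square), "cx", "cy" (the principal point, pixels), "rvec" (rotation vector, rad) and "tvec" (3), from world to camera coordinates, as OpenCV has them. Camera axes: x right, y down, z forward; pixel columns grow to the right and rows downward; lengths in m; the calibration is good to about 2 mm. A picture is of the moment at which its call begins. get_calibration takes no time and is no camera call.
- ctrl.finish_job(): hands the job in, once; it reports no verdict.
The state is a dict: "t": time; "q": joint angles; "dq": joint speeds; "effort": joint torques, N m; "tool_pos": TCP position; "tool_rot": TCP orientation; "contact_force": force on the tool from outside, world axes, zero at the start; "wrist_torque": the same for the moment, N m; "opening": finger opening in m.
Only numpy, scipy, OpenCV 4.12 (cv2) and the standard library are available. Lean on these libraries where they do the work, as an engineer would, in place of code of your own. Each camera call takes 0.05 s, during which the arm holds its last target. There are 200 camera calls.

## Working session

There is one attempt and no reset: what is moved stays moved. The work goes in short steps, Python scripts to look and compute and a shell command to move; the robot and the scene stay as the last step left them, time stands still between calls to the robot, and variables do not carry over. Pictures are saved under pics/ and viewed, on a budget of 10 in all, crops included, one or two more only if the job needs it, and the job is handed in when it is done.

```bash
mkdir -p pics
cat > h.py <<'E'
import numpy as np,cv2
from station import ctrl,optics
from scipy.spatial.transform import Rotation as R
def cloud(n):
    im,d=optics.get_image(n);c=optics.get_calibration(n)
    f=192/np.tan(np.radians(c["fovy"])/2);v,u=np.mgrid[:384,:512]
    p=np.stack([(u-c["cx"])/f*d,(v-c["cy"])/f*d,d],-1)
    M=R.from_rotvec(c["rvec"]).as_matrix()
    return im,d,(p-np.array(c["tvec"]))@M
def save(im,n,s=1.5): cv2.imwrite("pics/"+n,cv2.resize(im[:,:,::-1],None,fx=s,fy=s,interpolation=cv2.INTER_CUBIC))
E
python3 - <<'E'
from h import *
for n in("top","side"):
    im,d,P=cloud(n);save(im,n+"0.png");np.savez(n+"0.npz",im=im,d=d,P=P);c=optics.get_calibration(n);print(n,c)
o=ctrl.get_obs();print(o)
E
```

```text
top {'fovy': 57.06673946588187, 'cx': 254.16155312783715, 'cy': 184.47923235807696, 'rvec': array([ 2.20536799, -2.17567153,  0.14273018]), 'tvec': array([0.10740258, 0.60535212, 0.73249745])}
side {'fovy': 52.307203799925006, 'cx': 248.59424974815562, 'cy': 191.20425217929736, 'rvec': array([ 2.36230105, -0.41411431,  0.15201678]), 'tvec': array([-0.51629911,  0.27809698,  0.67147727])}
{'t': 0.1, 'q': array([-1.30095062e+00,  5.33331146e-02,  1.61416955e+00,  2.53540335e-06,
        1.47604170e+00, -1.18983760e-01]), 'dq': array([ 0.0003953 , -0.00256196, -0.00321304, -0.00128462,  0.00097667,
       -0.00167293]), 'effort': array([ 8.13627412e-04, -3.94908285e+01, -3.71359742e+01, -1.33324838e-04,
        3.93962415e-03, -1.52285668e-05]), 'tool_pos': array([ 0.23679546, -0.5777779 ,  0.23015209]), 'tool_rot': array([-3.08049828e+00, -6.06555194e-01,  2.26938716e-04]), 'contact_force': array([-0.49480948, -0.69438058, -0.38863277]), 'wrist_torque': array([ 0.02004431,  0.01230066, -0.00210601]), 'opening': 0.08555709811351789}
```

View pics/top0.png

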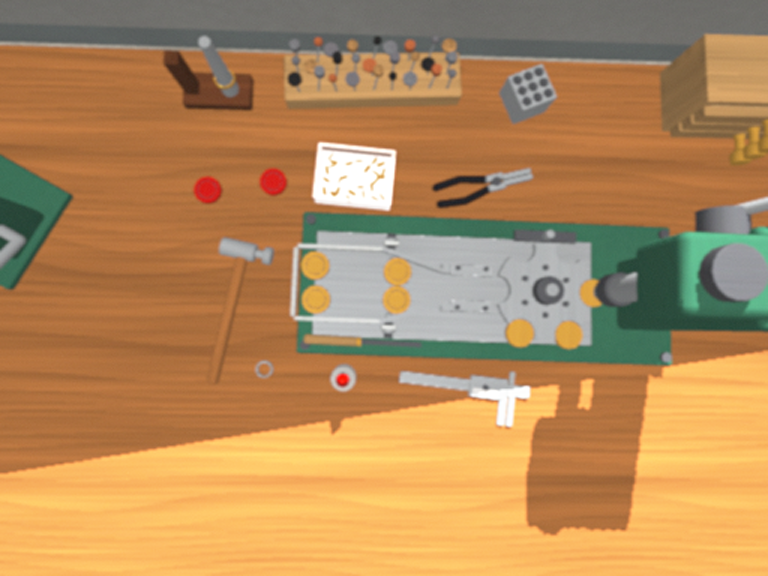

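View pics/side0.png

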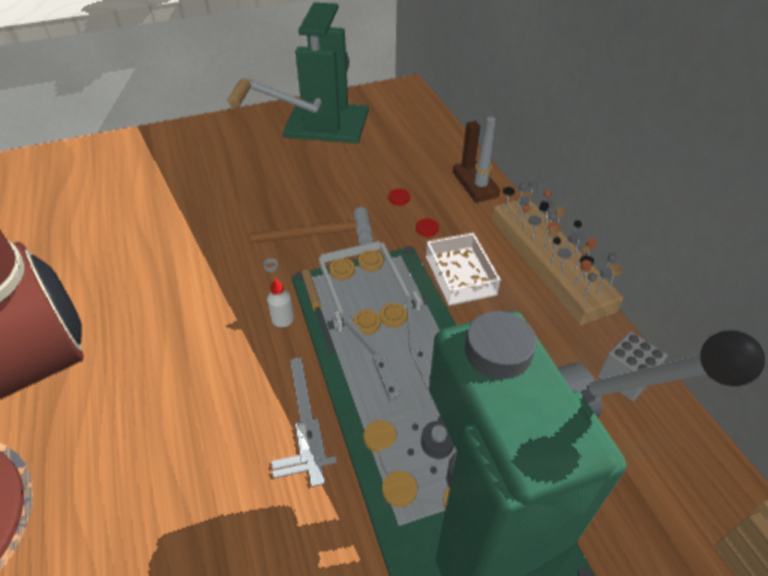

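Top view (1.5x pixels): the wedged blanks are at (396,271) and (396,299), and the tray blanks at (315,265) and (316,299). Look-alikes are the brass discs on the dial at (519,332), (568,334) and (593,292), and the red discs at (207,189) and (273,181). I choose the two at the funnel's plungers. Feed runs to the right in the image. Next I'll compute positions and take a close crop.

Run:
```python
from h import *
z=np.load("top0.npz");im,P=z["im"],z["P"]
hsv=cv2.cvtColor(im,cv2.COLOR_RGB2HSV)
m=cv2.inRange(hsv,(12,130,120),(28,255,255))
m[:150]=0;m[242:]=0;m[:,:195]=0;m[:,410:]=0
m=m&((np.abs(P[...,2]-.035)<.012).astype(np.uint8)*255)
n,l,s,c=cv2.connectedComponentsWithStats(m)
for i in range(1,n):
    if s[i,4]>60: print(c[i],s[i],np.median(P[l==i],0),P[l==i].min(0),P[l==i].max(0))
# base corners: green
for (u,v) in [(304,214),(299,351),(670,360),(668,232),(549,290),(300,245),(300,316),(390,243),(388,328)]:
    print(u,v,P[int(v/1.5),int(u/1.5)])
crop=im[140:245,190:410];save(crop,"crop.png",3.5)
```

```text
[209.504 176.572] [201 168  18  18 250] [0.6177322  0.21066222 0.03648282] [0.60024227 0.19259716 0.03096473] [0.63682282 0.2286777  0.03946446]
[264.24261603 190.16033755] [256 172  18  37 474] [0.59067854 0.09484889 0.03617749] [0.55334752 0.07592185 0.02676919] [0.63020492 0.11211738 0.04050712]
[392.76129032 195.1483871 ] [387 186  14  19 155] [ 0.58474189 -0.18265212  0.03574817] [ 0.56553555 -0.19673543  0.03215992] [ 0.60431422 -0.16882164  0.03887693]
[210.06827309 199.22088353] [202 191  18  18 249] [0.57067765 0.20845734 0.03655639] [0.55188853 0.18957779 0.03270332] [0.58782392 0.22560338 0.04005913]
[345.97188755 221.83935743] [338 213  17  18 249] [ 0.52605374 -0.07997364  0.03583528] [ 0.5088422  -0.09790391  0.02886513] [ 0.54504261 -0.06250656  0.04052484]
[378.69166667 223.19166667] [371 214  17  19 240] [ 0.52460328 -0.15054495  0.03568281] [ 0.50560978 -0.1687703   0.03200125] [ 0.54377596 -0.13309607  0.03981454]
304 214 [0.69941165 0.23221956 0.0025045 ]
299 351 [0.49688814 0.23147562 0.02006621]
670 360 [ 0.48971557 -0.30045504  0.02650248]
668 232 [ 0.67826491 -0.30668872  0.02486186]
549 290 [ 0.58593287 -0.1127208   0.06729885]
300 245 [0.64602106 0.23073816 0.04189264]
300 316 [0.54777702 0.23049932 0.02169029]
390 243 [0.64946847 0.1046505  0.04764796]
388 328 [0.53224967 0.10765418 0.04893503]
```

View pics/crop.png

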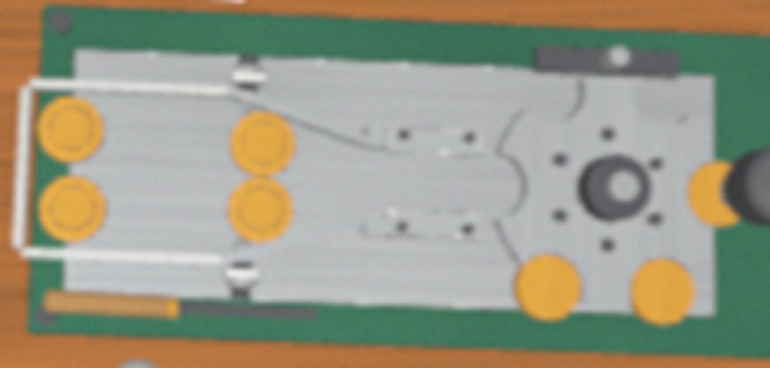

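The crop confirms the choice: the wedged blanks are at crop pixels (263,143) and (260,209), beside the two white plunger housings. Next I'll fit the feeder's axis.

Run:
```python
from h import *
z=np.load("top0.npz");im,P=z["im"],z["P"]
Z=P[...,2]
up=[];lo=[]
for u in range(208,405,4):
    ok=np.where((np.abs(Z[130:250,u]-.025)<.004))[0]+130
    up.append(P[ok[0],u]);lo.append(P[ok[-1],u])
for e in(up,lo):
    e=np.array(e);k=np.ones(len(e),bool)
    for _ in range(5):
        f=np.polyfit(e[k,1],e[k,0],1);r=e[:,0]-np.polyval(f,e[:,1]);k=abs(r)<.004
    print(f,np.degrees(np.arctan(f[0])),k.sum())
hsv=cv2.cvtColor(im,cv2.COLOR_RGB2HSV)
m=cv2.inRange(hsv,(12,130,120),(28,255,255))
for a,b in((170,190),(191,211)):
    v,u=np.nonzero(m[a:b,254:276]);print(u.mean()+254,v.mean()+a,np.median(P[v+a,u+254],0))
```

```text
[0.04412454 0.68880413] 2.5265112014069007 25
[0.01940439 0.49325524] 1.111650124370574 40
264.5063829787234 180.71063829787235 [0.61082634 0.09494297 0.03616238]
263.9915611814346 199.46413502109704 [0.57218953 0.0948486  0.03625697]
```

```bash
cat >> h.py <<'E'
def ray(n,u,v,z):
    c=optics.get_calibration(n);f=192/np.tan(np.radians(c["fovy"])/2)
    M=R.from_rotvec(c["rvec"]).as_matrix();o=-M.T@c["tvec"];r=M.T@[(u-c["cx"])/f,(v-c["cy"])/f,1]
    return o+r*(z-o[2])/r[2]
E
python3 - <<'E'
from h import *
C=lambda u,v,z:ray("top",190+u/3.5,140+v/3.5,z)[:2].round(4)
for n,a in dict(plateUL=(75,50,.025),plateUR=(715,75,.025),plateLL=(65,290,.025),plateLR=(715,315,.025),wU0=(35,83,.038),wU1=(228,92,.038),wL0=(22,253,.038),wL1=(220,262,.038),b1=(263,143,.035),b2=(260,209,.035),t1=(71,129,.035),t2=(72,209,.035),notch=(526,185,.025),hub=(610,187,.04),s1=(403,134,.038),s2=(402,227,.038),s3=(469,137,.038),s4=(467,230,.038),d1=(607,134,.025),d2=(607,245,.025)).items(): print(n,C(*a))
E
```

```text
plateUL [0.668  0.2087]
plateUR [ 0.6596 -0.1921]
plateLL [0.5207 0.2113]
plateLR [ 0.5099 -0.1882]
wU0 [0.6451 0.2312]
wU1 [0.6416 0.1144]
wL0 [0.5426 0.2362]
wL1 [0.5387 0.118 ]
b1 [0.6111 0.0926]
b2 [0.5709 0.0941]
t1 [0.6178 0.2091]
t2 [0.5694 0.2074]
notch [ 0.5886 -0.0714]
hub [ 0.587  -0.1188]
s1 [0.6177 0.0075]
s2 [0.5611 0.0082]
s3 [ 0.6165 -0.033 ]
s4 [ 0.5598 -0.0314]
d1 [ 0.6212 -0.1228]
d2 [ 0.5521 -0.1216]
```

```bash
python3 -m handwheel '[0,0,0,0,0,7.87, 0,0,0,0,0,7.87, 0,0,0,0,0,7.87, 0.011,-0.04,0,0,0,0, 0.011,-0.04,0,0,0,0, 0.011,-0.04,0,0,0,0, 0.011,-0.04,0,0,0,0, 0.011,-0.04,0,0,0,0, 0.011,-0.04,0,0,0,0, 0.011,-0.04,0,0,0,0, 0.011,-0.04,0,0,0,0, 0.011,-0.04,0,0,0,0, 0.011,-0.04,0,0,0,0, 0.011,-0.04,0,0,0,0, 0.011,-0.04,0,0,0,0, 0.011,-0.04,0,0,0,0, 0.011,-0.04,0,0,0,0, 0.011,-0.04,0,0,0,0]' 1 20
cat > st.py <<'E'
from h import *
o=ctrl.get_obs();M=np.array([.5895,.0305]);fx=np.array([-.0227,-.9997]);fy=-fx[1],fx[0]
d=o["tool_pos"][:2]-M;F=o["contact_force"]
print("t",round(o["t"],1),"X %.1f Y %.1f z %.1f mm"%(d@fx*1e3,d@fy*1e3,o["tool_pos"][2]*1e3),"F feed %.1f lat %.1f z %.1f"%(F[:2]@fx,F[:2]@fy,F[2]),"yaw",R.from_rotvec(o["tool_rot"]).as_matrix()[:,0].round(4),"op",o["opening"])
E
python3 st.py
```

```text
t: 1.9
tool_pos: [0.4158, 0.0195, 0.231]
tool_rot: [3.141, -0.036, 0.0]
contact_force: [1.6, -0.3, -0.4]
opening: 0.0001
t 1.9 X 15.0 Y -173.4 z 231.0 mm F feed 0.3 lat 1.6 z -0.4 yaw [ 9.997e-01 -2.310e-02  2.000e-04] op 0.00014961680726927683
```

```bash
python3 -m handwheel '[0.0368,-0.0074,0,0,0,0, 0.0368,-0.0074,0,0,0,0, 0.0368,-0.0074,0.02,0,0,0, 0.0368,-0.0074,0.02,0,0,0, 0.0368,-0.0074,0.02,0,0,0, 0,0,0.04,0,0,0, 0,0,0.04,0,0,0, 0,0,0.03,0,0,0, 0,0,0,0,0,0, 0,0,0,0,0,0]'
python3 - <<'E'
from h import *
import st
im,d,P=cloud("top");a=cv2.resize(im[150:240,190:390],None,fx=4,fy=4)[:260]
im2,d,P2=cloud("side");b=cv2.resize(im2[150:290,180:380],None,fx=4,fy=4)[:340]
save(np.vstack([im[150:215,190:390].repeat(4,0).repeat(4,1),im2[165:245,180:380].repeat(4,0).repeat(4,1)]),"p4.png",1)
E
```

```text
t: 2.9
tool_pos: [0.6003, 0.0504, 0.0611]
tool_rot: [-3.141, 0.037, 0.002]
contact_force: [0.0, 0.8, 0.3]
opening: -0.0002
t 2.9 X -20.1 Y 10.3 z 61.1 mm F feed -0.8 lat 0.0 z 0.3 yaw [ 0.9997 -0.0233 -0.0014] op -0.00023439514555602416
```

View pics/p4.png

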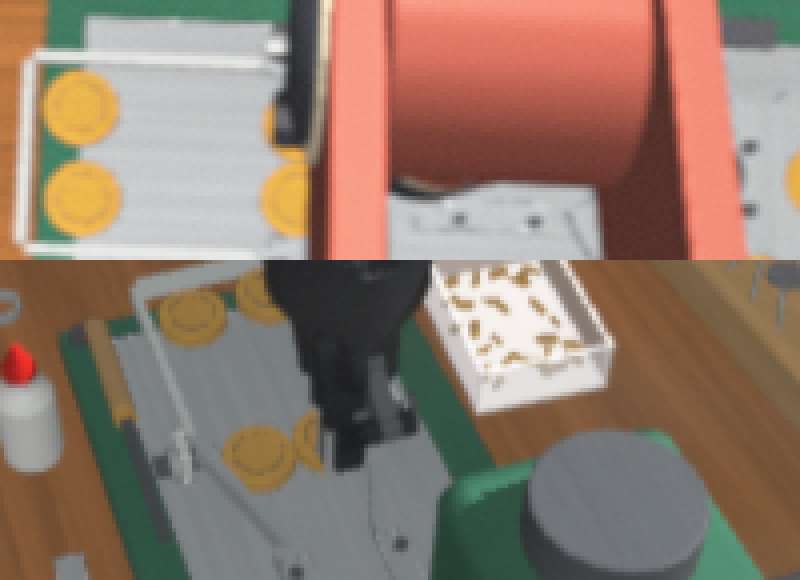

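The top view shows the two wedged blanks untouched at about (290,110–200), half hidden by the arm. The side view shows the shut fingertips at (345,465), just ahead of the far blank (310,440). Lowering.

```bash
python3 -m handwheel '[0,0,0.01,0,0,0, 0,0,0.005,0,0,0, 0,0,0.005,0,0,0, 0,0,0,0,0,0]' && python3 st.py
python3 -m handwheel '[0,0,0.004,0,0,0, 0,0,0.004,0,0,0, 0,0,0,0,0,0]' && python3 st.py
```

```text
t: 3.4
tool_pos: [0.5999, 0.0504, 0.0403]
tool_rot: [-3.141, 0.037, 0.003]
contact_force: [-1.2, 0.2, 0.9]
opening: -0.0003
t 3.4 X -20.1 Y 9.9 z 40.3 mm F feed -0.2 lat -1.2 z 0.9 yaw [ 0.9997 -0.0233 -0.0017] op -0.0003486271091037887
t: 3.7
tool_pos: [0.6001, 0.0504, 0.0325]
tool_rot: [-3.141, 0.037, 0.002]
contact_force: [-0.1, 0.5, 0.5]
opening: 0.0
t 3.7 X -20.1 Y 10.1 z 32.5 mm F feed -0.5 lat -0.1 z 0.5 yaw [ 0.9997 -0.0233 -0.0013] op 4.491326249344144e-05
```

```bash
python3 -m handwheel '[0,0,0.003,0,0,0, 0.0005,-0.002,0,0,0,0, 0,-0.002,0,0,0,0, 0,-0.001,0,0,0,0, 0,-0.001,0,0,0,0, 0,-0.001,0,0,0,0, 0,0,0,0,0,0]' && python3 st.py
python3 -m handwheel '[0,-0.001,0,0,0,0,0,-0.001,0,0,0,0, 0,-0.001,0,0,0,0, 0,0,0,0,0,0]' && python3 st.py
```

```text
t: 4.4
tool_pos: [0.6014, 0.0575, 0.0304]
tool_rot: [-3.141, 0.036, -0.0]
contact_force: [0.1, -0.1, 0.3]
opening: -0.0002
t 4.4 X -27.3 Y 11.3 z 30.4 mm F feed 0.1 lat 0.1 z 0.3 yaw [ 9.997e-01 -2.310e-02  2.000e-04] op -0.00022444579823146515
t: 4.8
tool_pos: [0.6014, 0.0605, 0.0303]
tool_rot: [-3.141, 0.036, 0.0]
contact_force: [0.3, -1.5, 0.1]
opening: 0.0002
t 4.8 X -30.2 Y 11.2 z 30.3 mm F feed 1.5 lat 0.4 z 0.1 yaw [ 0.9997 -0.0232 -0.    ] op 0.00015535340459645627
```

```bash
for i in 1; do python3 -m handwheel '[0,-0.001,0,0,0,0, 0,-0.001,0,0,0,0]' | grep force; python3 -m handwheel '[0,-0.001,0,0,0,0, 0,-0.001,0,0,0,0]' | grep force;  python3 -m handwheel '[0,-0.001,0,0,0,0, 0,0,0,0,0,0]'|grep force; done; python3 st.py
```

```text
contact_force: [0.1, 0.0, -0.5]
contact_force: [-0.2, -0.3, 0.2]
contact_force: [1.0, 0.3, 0.2]
t 5.4 X -35.2 Y 11.2 z 30.3 mm F feed -0.4 lat 1.0 z 0.2 yaw [ 0.9997 -0.0231 -0.    ] op 2.4026025702400552e-05
```

```bash
for i in 1; do python3 -m handwheel '[0,-0.001,0,0,0,0, 0,-0.001,0,0,0,0]' | grep force; python3 -m handwheel '[0,-0.001,0,0,0,0, 0,0,0,0,0,0]' | grep force;  python3 -m handwheel '[0,-0.001,0,0,0,0, 0,0,0,0,0,0]'|grep force; done; python3 st.py
python3 - <<'E'
from h import *
im2,d,P2=cloud("side");save(im2[165:245,200:330],"p5.png",6)
E
```

```text
contact_force: [-1.1, -1.7, 0.8]
contact_force: [-2.3, -4.1, 1.5]
contact_force: [-2.7, -4.1, 1.5]
t 6.0 X -38.7 Y 10.9 z 30.2 mm F feed 4.2 lat -2.6 z 1.5 yaw [ 0.9997 -0.0233 -0.001 ] op 2.191064417599462e-05
```

View pics/p5.png

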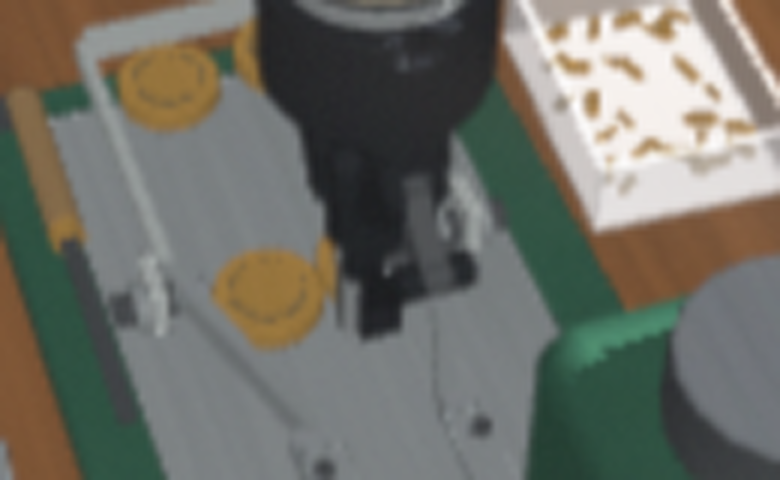

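Contact felt at X≈-38, but off-centre: the lateral force is -2.6 N. The picture shows the fingertip beside the inner half of the far blank, with the near blank (268,298) undisturbed. I'll back off, shift outward 6 mm and push again.

```bash
python3 -m handwheel '[0,0.003,0,0,0,0, 0.003,0,0,0,0,0, 0.003,0,0,0,0,0, 0,-0.002,0,0,0,0, 0,0,0,0,0,0]' >/dev/null; python3 st.py;  python3 -m handwheel '[0,-0.001,0,0,0,0, 0,0,0,0,0,0]' |grep force; python3 -m handwheel '[0,-0.001,0,0,0,0,0,0,0,0,0,0]' | grep force;  python3 -m handwheel '[0,-0.001,0,0,0,0, 0,0,0,0,0,0]'|grep force; python3 st.py
```

```text
t 6.5 X -38.4 Y 17.6 z 30.4 mm F feed -0.1 lat 0.6 z 0.2 yaw [ 9.997e-01 -2.300e-02  7.000e-04] op -0.0005592909510656518
contact_force: [0.0, -2.0, 1.0]
contact_force: [-0.6, -4.2, 1.4]
contact_force: [-1.0, -3.3, 2.4]
t 7.2 X -40.6 Y 17.2 z 30.4 mm F feed 3.3 lat -0.9 z 2.4 yaw [ 9.997e-01 -2.340e-02 -2.000e-04] op 6.462791012544474e-07
```

```bash
R='python3 -m handwheel'; python3 -m handwheel '[0,-0.001,0,0,0,0, 0,0,0,0,0,0]' |grep force; python3 -m handwheel '[0,-0.001,0,0,0,0,0,0,0,0,0,0]' | grep force;  python3 -m handwheel '[0,-0.001,0,0,0,0, 0,0,0,0,0,0]'|grep force; python3 st.py
```

```text
contact_force: [-0.8, -3.9, 1.2]
contact_force: [-0.9, -3.9, 1.7]
contact_force: [-0.7, -4.8, 2.2]
t 7.8 X -44.2 Y 17.3 z 30.4 mm F feed 4.8 lat -0.6 z 2.2 yaw [ 9.997e-01 -2.330e-02  2.000e-04] op -0.00011555297068623344
```

```bash
python3 -m handwheel '[0,-0.001,0,0,0,0, 0,0,0,0,0,0]' |grep force; python3 -m handwheel '[0,-0.001,0,0,0,0,0,0,0,0,0,0]' | grep force;  python3 -m handwheel '[0,-0.001,0,0,0,0, 0,0,0,0,0,0]'|grep force; python3 -m handwheel '[0,-0.001,0,0,0,0, 0,0,0,0,0,0]'|grep force; python3 st.py
```

```text
contact_force: [-0.7, -4.1, 1.8]
contact_force: [-0.2, -3.7, 2.1]
contact_force: [-0.4, -4.0, 2.1]
contact_force: [0.3, -3.0, 3.1]
t 8.6 X -48.3 Y 17.3 z 30.4 mm F feed 3.0 lat 0.4 z 3.1 yaw [ 9.997e-01 -2.330e-02  2.000e-04] op -9.09355784459166e-05
```

```bash
for k in 1; do python3 -m handwheel '[0,-0.001,0,0,0,0, 0,-0.001,0,0,0,0]' |grep force; python3 -m handwheel '[0,-0.001,0,0,0,0,0,-0.001,0,0,0,0]' | grep force;  python3 -m handwheel '[0,-0.001,0,0,0,0, 0,-0.001,0,0,0,0]'|grep force; python3 -m handwheel '[0,-0.001,0,0,0,0, 0,-0.001,0,0,0,0]'|grep force; done; python3 st.py
```

```text
contact_force: [-0.6, -3.6, 2.6]
contact_force: [-0.5, -3.5, 3.0]
contact_force: [-0.1, -2.5, 1.5]
contact_force: [0.0, -2.4, 1.2]
t 9.3 X -56.6 Y 17.2 z 30.2 mm F feed 2.4 lat 0.1 z 1.2 yaw [ 9.997e-01 -2.320e-02  2.000e-04] op -0.0002751214024692796
```

```bash
python3 -m handwheel '[0,-0.002,0,0,0,0, 0,-0.002,0,0,0,0, 0,-0.002,0,0,0,0]' |grep force; python3 -m handwheel '[0,-0.002,0,0,0,0, 0,-0.002,0,0,0,0, 0,-0.002,0,0,0,0]' |grep force; python3 -m handwheel '[0,-0.002,0,0,0,0, 0,-0.002,0,0,0,0,0,0,0,0,0,0]' |grep force; python3 st.py
```

```text
contact_force: [-0.7, -1.2, 2.0]
contact_force: [-0.0, -1.2, 1.8]
contact_force: [0.2, -0.7, 0.3]
t 10.2 X -72.5 Y 17.1 z 30.2 mm F feed 0.7 lat 0.2 z 0.3 yaw [ 9.997e-01 -2.310e-02 -1.000e-04] op -0.00010607790514699661
```

```bash
python3 -m handwheel '[0,0.005,0,0,0,0, 0,0,-0.02,0,0,0, 0,0,-0.04,0,0,0, 0,-0.04,-0.04,0,0,0, 0,-0.04,0,0,0,0, 0,-0.04,0,0,0,0, 0,-0.04,0,0,0,0, 0,-0.02,0,0,0,0, 0,0,0,0,0,0]'
python3 - <<'E'
from h import *
import st
im,d,P=cloud("top")
save(im[140:245,190:410],"p6.png",3.5)
hsv=cv2.cvtColor(im,cv2.COLOR_RGB2HSV);m=cv2.inRange(hsv,(12,130,120),(28,255,255));m[:150]=0;m[214:]=0;m[:,:195]=0;m[:,300:]=0
m=cv2.erode(m,np.ones((3,3)))
n,l,s,c=cv2.connectedComponentsWithStats(m)
for i in range(1,n):
    if s[i,4]>40:
        p=ray("top",*c[i],.035)[:2]-st.M;print(s[i],"X %.1f Y %.1f"%(p@st.fx*1e3,p@st.fy*1e3))
E
```

```text
t: 11.15
tool_pos: [0.6118, 0.2746, 0.1253]
tool_rot: [-3.141, 0.032, 0.001]
contact_force: [-0.3, -0.1, 0.0]
opening: 0.0001
t 11.2 X -244.5 Y 16.8 z 125.3 mm F feed 0.1 lat -0.3 z 0.0 yaw [ 9.998e-01 -2.020e-02 -6.000e-04] op 0.00010380818409777879
[201 169  17  16 195] X -181.6 Y 24.7
[240 173  15  15 167] X -101.5 Y 20.2
[253 191  15  16 169] X -72.3 Y -17.8
[202 192  16  16 189] X -178.1 Y -23.1
```

View pics/p6.png

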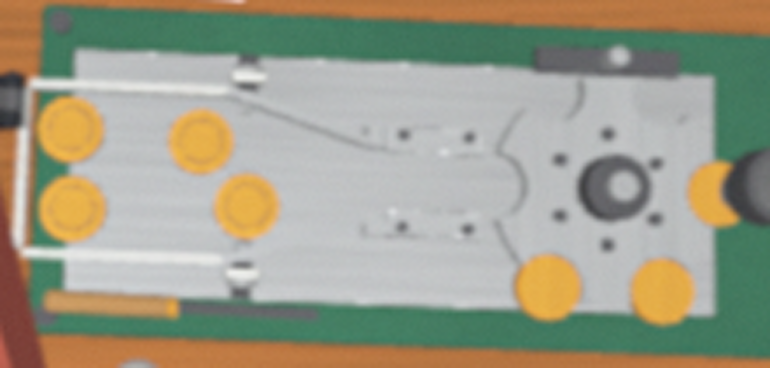

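Blank 1 is now at (-101, 20), in the tray. The other slid back to about (-72.5, -18), still ahead of the -75 line and just in front of its plunger. Crop pixels are (201,142) and (247,206). Next I'll go in behind it.

```bash
python3 -m handwheel '[-0.0085,0.034,0,0,0,0, -0.0085,0.034,0,0,0,0, -0.0085,0.034,0,0,0,0, -0.0085,0.034,0,0,0,0, 0,0,0.03,0,0,0, 0,0,0.03,0,0,0, 0,0,0,0,0,0, 0,0,0.01,0,0,0,0,0,0,0,0,0]'; python3 st.py
```

```text
t: 12.1
tool_pos: [0.5752, 0.1369, 0.0556]
tool_rot: [3.141, -0.037, -0.0]
contact_force: [-0.7, -0.3, 0.2]
opening: 0.0001
t 12.1 X -106.0 Y -16.7 z 55.6 mm F feed 0.3 lat -0.7 z 0.2 yaw [ 9.997e-01 -2.370e-02 -2.000e-04] op 5.6614514082777375e-05
```

```bash
python3 -m handwheel '[0,-0.003,0.01,0,0,0, 0,0,0.006,0,0,0, 0,0,0.003,0,0,0,0,0,0.003,0,0,0,0,0,0,0,0,0]'|grep force; python3 -m handwheel '[0,0,0.003,0,0,0,0,0.001,0,0,0,0,0,0.001,0,0,0,0]'|grep force;python3 -m handwheel '[0,0.001,0,0,0,0,0,0.001,0,0,0,0]'|grep force; python3 -m handwheel '[0,0.001,0,0,0,0,0,0.001,0,0,0,0]'|grep force;  python3 st.py
```

```text
contact_force: [-0.1, -0.3, 0.2]
contact_force: [0.7, -1.2, 0.1]
contact_force: [0.2, 0.5, 0.4]
contact_force: [0.2, 0.2, 0.4]
t 13.3 X -103.4 Y -16.7 z 30.7 mm F feed -0.2 lat 0.2 z 0.4 yaw [ 9.997e-01 -2.340e-02  1.000e-04] op 6.603672131967695e-05
```

```bash
for k in 1; do python3 -m handwheel '[0,0.0015,0,0,0,0,0,0.0015,0,0,0,0]'|grep force;python3 -m handwheel '[0,0.0015,0,0,0,0,0,0.0015,0,0,0,0]'|grep force; python3 -m handwheel '[0,0.0015,0,0,0,0,0,0.0015,0,0,0,0]'|grep force;python3 -m handwheel '[0.0003,0.0015,0,0,0,0,0.0003,0.0015,0,0,0,0]'|grep force; python3 -m handwheel '[0.0004,0.0015,0,0,0,0,0.0004,0.0015,0,0,0,0]'|grep force; done; python3 st.py
```

```text
contact_force: [-0.2, -0.2, -1.2]
contact_force: [0.7, 0.2, -0.3]
contact_force: [-0.9, 0.2, 0.3]
contact_force: [-1.3, 1.3, 0.5]
contact_force: [-0.5, -0.1, -0.3]
t 14.3 X -88.4 Y -15.3 z 30.7 mm F feed 0.1 lat -0.5 z -0.3 yaw [ 0.9997 -0.0233 -0.    ] op 7.551889155302888e-05
```

```bash
for k in 1; do python3 -m handwheel '[0.0005,0.002,0,0,0,0,0.0005,0.002,0,0,0,0,0.0005,0.002,0,0,0,0]'|grep force;python3 -m handwheel '[0.0005,0.002,0,0,0,0,0.0005,0.002,0,0,0,0,0.0005,0.002,0,0,0,0]'|grep force;python3 -m handwheel '[0.0005,0.002,0,0,0,0,0.0005,0.002,0,0,0,0,0.0005,0.002,0,0,0,0]'|grep force;python3 -m handwheel '[0.0005,0.002,0,0,0,0,0.0005,0.002,0,0,0,0,0.0005,0.002,0,0,0,0]'|grep force;python3 -m handwheel '[0.0005,0.002,0,0,0,0,0.0005,0.002,0,0,0,0,0.0005,0.002,0,0,0,0]'|grep force; done; python3 st.py;  python3 - <<'E'
from h import *
im2,d,P2=cloud("side");save(im2[165:275,200:350],"p7.png",5)
E
```

```text
contact_force: [-0.2, 0.5, 0.3]
contact_force: [1.0, 2.3, -0.1]
contact_force: [3.1, 5.1, 0.0]
contact_force: [4.2, 5.2, 0.2]
contact_force: [3.5, 6.3, -0.4]
t 15.8 X -59.4 Y -6.4 z 31.6 mm F feed -6.4 lat 3.4 z -0.4 yaw [ 0.9997 -0.0235  0.0037] op -1.927926841665338e-05
```

View pics/p7.png

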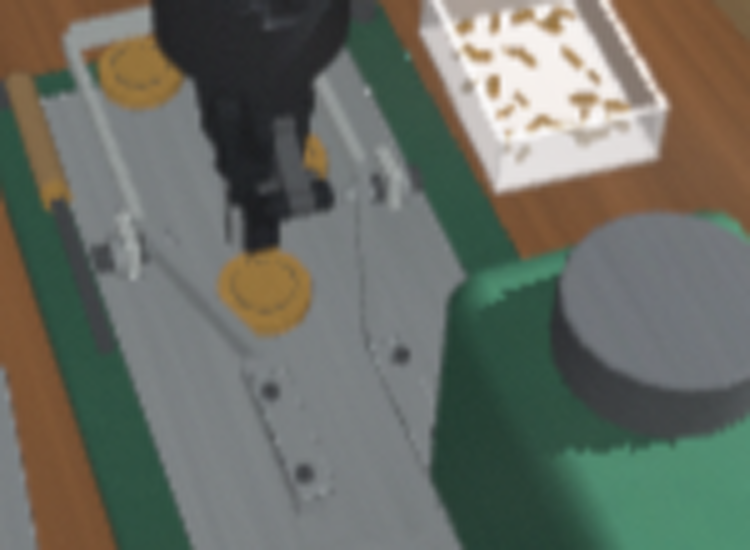

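The push is off-centre: the fingertip at (262,240) sits about 7 mm to the right of the axis through the blank (265,290), so it drives the blank into the wall. I'll back off and re-centre.

```bash
python3 -m handwheel '[0,-0.004,0,0,0,0, -0.0035,0,0,0,0,0,-0.0035,0,0,0,0,0,0,0.002,0,0,0,0,0,0,0,0,0,0]'|grep force;python3 st.py; python3 -m handwheel '[0,0.001,0,0,0,0,0,0.001,0,0,0,0,0,0,0,0,0,0]'|grep force; python3 -m handwheel '[0,0.001,0,0,0,0,0,0.001,0,0,0,0,0,0,0,0,0,0]'|grep force; python3 st.py
```

```text
contact_force: [0.2, -0.6, 0.2]
t 16.4 X -60.1 Y -15.4 z 30.4 mm F feed 0.6 lat 0.2 z 0.2 yaw [ 9.997e-01 -2.340e-02 -7.000e-04] op 3.987092712187963e-05
contact_force: [0.4, 0.1, -0.6]
contact_force: [3.1, 4.1, -0.1]
t 16.9 X -56.9 Y -14.1 z 31.2 mm F feed -4.1 lat 3.0 z -0.1 yaw [ 0.9997 -0.0234  0.0019] op 0.00028017548278241536
```

```bash
python3 -m handwheel '[0,-0.003,0,0,0,0, 0,0.001,0,0,0,0,0.0005,0.001,0,0,0,0]'|grep force;python3 -m handwheel '[0.0008,0.0015,0,0,0,0,0.0008,0.0015,0,0,0,0]'|grep force; python3 -m handwheel '[0.0008,0.0015,0,0,0,0,0.0008,0.0015,0,0,0,0]'|grep force; python3 -m handwheel '[0.0006,0.0015,0,0,0,0,0.0006,0.0015,0,0,0,0]'|grep force; python3 st.py
```

```text
contact_force: [-0.2, -0.6, -0.7]
contact_force: [-0.2, 0.8, -0.9]
contact_force: [0.6, -0.5, -1.3]
contact_force: [-0.0, 2.1, -0.3]
t 17.9 X -48.5 Y -9.7 z 30.8 mm F feed -2.1 lat -0.1 z -0.3 yaw [ 9.997e-01 -2.330e-02  5.000e-04] op 0.00012890416958693973
```

```bash
for k in 1; do python3 -m handwheel '[0.0006,0.0015,0,0,0,0,0.0006,0.0015,0,0,0,0]'|grep force; python3 -m handwheel '[0.0006,0.0015,0,0,0,0,0.0006,0.0015,0,0,0,0]'|grep force; python3 -m handwheel '[0.0006,0.0015,0,0,0,0,0.0006,0.0015,0,0,0,0]'|grep force; python3 -m handwheel '[0.0006,0.0015,0,0,0,0,0.0006,0.0015,0,0,0,0]'|grep force; python3 -m handwheel '[0.0006,0.0015,0,0,0,0,0.0006,0.0015,0,0,0,0]'|grep force; done; python3 st.py
```

```text
contact_force: [0.7, 1.3, -0.1]
contact_force: [1.3, 1.5, 0.1]
contact_force: [1.3, 2.1, -0.5]
contact_force: [1.9, 3.0, 0.3]
contact_force: [2.2, 3.2, 0.0]
t 18.9 X -33.5 Y -3.9 z 30.7 mm F feed -3.2 lat 2.2 z 0.0 yaw [ 9.997e-01 -2.330e-02  2.000e-04] op -0.00045347901953274544
```

```bash
cat > bl.py <<'E'
from h import *
import st
im,d,P=cloud("side")
hsv=cv2.cvtColor(im,cv2.COLOR_RGB2HSV);m=cv2.inRange(hsv,(10,110,80),(28,255,255))
D=P[...,:2]-st.M;X=D@st.fx;Y=D@np.array(st.fy)
m=((m>0)&(abs(P[...,2]-.036)<.005)&(X>-.05)&(X<.1)&(abs(Y)<.03)).astype(np.uint8)
n,l,s,c=cv2.connectedComponentsWithStats(m);i=1+s[1:,4].argmax();v,u=np.nonzero(l==i)
print(s[i],"X",X[v,u].min(),X[v,u].max(),"Y",Y[v,u].min(),Y[v,u].max())
h=cv2.convexHull(np.stack([u,v],1).astype(np.int32))[:,0]
q=np.array([ray("side",a,b,.035)[:2]-st.M for a,b in h]);q=np.c_[q@st.fx,q@np.array(st.fy)]
f=cv2.minEnclosingCircle((q*1e3).astype(np.float32));print("circle mm",f)
cr=im[190:300,210:360];save(cr,"p%d.png"%round(ctrl.get_obs()["t"]*100),5)
E
python3 bl.py; ls pics
```

```text
t 18.9 X -33.5 Y -3.9 z 30.7 mm F feed -3.2 lat 2.2 z 0.0 yaw [ 9.997e-01 -2.330e-02  2.000e-04] op -0.00045347901953274544
[252 223  18  17 225] X -0.023985455948780193 0.013900279128264489 Y -0.019369222000099037 0.017418746858619688
circle mm ((-5.677187919616699, -1.9926495552062988), 20.47688102722168)
crop.png
p1890.png
p4.png
p5.png
p6.png
p7.png
side0.png
top0.png
```

```bash
python3 -m handwheel '[0,-0.003,0,0,0,0, 0.002,0,0,0,0,0,0,0.002,0,0,0,0,0.0004,0.001,0,0,0,0]'|grep force;python3 -m handwheel '[0.0005,0.0015,0,0,0,0,0.0005,0.0015,0,0,0,0]'|grep force; python3 -m handwheel '[0.0005,0.0015,0,0,0,0,0.0005,0.0015,0,0,0,0]'|grep force; python3 -m handwheel '[0,0.0015,0,0,0,0,0,0.0015,0,0,0,0]'|grep force; python3 bl.py
```

```text
contact_force: [0.5, 0.0, -0.7]
contact_force: [0.5, 1.8, -0.5]
contact_force: [-0.1, 1.6, -0.6]
contact_force: [-0.4, 1.2, -0.3]
t 19.9 X -24.3 Y 0.4 z 30.7 mm F feed -1.1 lat -0.4 z -0.3 yaw [ 9.997e-01 -2.330e-02 -1.000e-04] op -0.00023520297591579062
[254 226  19  17 229] X -0.015724670347988974 0.021644409901332495 Y -0.018017507119099687 0.019257315910089255
circle mm ((3.032478094100952, -0.97650146484375), 20.53388214111328)
```

```bash
for k in 1; do python3 -m handwheel '[0,0.002,0,0,0,0,0,0.002,0,0,0,0]'|grep force; python3 -m handwheel '[0,0.002,0,0,0,0,0,0.002,0,0,0,0]'|grep force; python3 -m handwheel '[0,0.002,0,0,0,0,0,0.002,0,0,0,0,0,0.002,0,0,0,0]'|grep force; python3 -m handwheel '[0,0.002,0,0,0,0,0,0.002,0,0,0,0,0,0.002,0,0,0,0]'|grep force; python3 -m handwheel '[0,0.002,0,0,0,0,0,0.002,0,0,0,0,0,0.002,0,0,0,0]'|grep force; python3 -m handwheel '[0,0.002,0,0,0,0,0,0.002,0,0,0,0,0,0.002,0,0,0,0]'|grep force; done; python3 st.py
```

```text
contact_force: [0.4, 0.9, 0.2]
contact_force: [0.3, 0.8, -0.0]
contact_force: [0.1, 0.7, 0.3]
contact_force: [-0.4, 0.5, -1.4]
contact_force: [0.2, 0.6, -0.1]
contact_force: [0.2, 0.3, -0.6]
t 21.6 X 7.7 Y 0.4 z 30.6 mm F feed -0.3 lat 0.2 z -0.6 yaw [ 0.9997 -0.0233 -0.    ] op 0.0002690587586889116
```

```bash
for k in 1; do python3 -m handwheel '[0,0.002,0,0,0,0,0,0.002,0,0,0,0]'|grep force; python3 -m handwheel '[0,0.002,0,0,0,0,0,0.002,0,0,0,0]'|grep force; python3 -m handwheel '[0,0.002,0,0,0,0,0,0.002,0,0,0,0]'|grep force; python3 -m handwheel '[0,0.002,0,0,0,0,0,0.002,0,0,0,0]'|grep force; python3 -m handwheel '[0,0.002,0,0,0,0,0,0.002,0,0,0,0]'|grep force; python3 -m handwheel '[0,0.002,0,0,0,0,0,0.002,0,0,0,0]'|grep force; python3 -m handwheel '[0,0.002,0,0,0,0,0,0.002,0,0,0,0]'|grep force; done; python3 st.py
```

```text
contact_force: [-0.4, -0.4, -0.1]
contact_force: [-0.2, 1.2, 0.8]
contact_force: [-0.1, -0.2, 0.2]
contact_force: [-0.1, 0.6, -0.6]
contact_force: [0.1, -0.5, -0.4]
contact_force: [-0.6, 0.8, 1.0]
contact_force: [0.4, 0.6, -1.2]
t 22.9 X 35.7 Y 0.3 z 30.6 mm F feed -0.6 lat 0.3 z -1.2 yaw [ 0.9997 -0.0232 -0.    ] op 0.00034679462429448616
```

Blank centre should now be near X≈63. From here I'll feel for the stop.

```bash
for k in 1; do python3 -m handwheel '[0,0.001,0,0,0,0,0,0.001,0,0,0,0,0,0.001,0,0,0,0]'|grep force; python3 -m handwheel '[0,0.001,0,0,0,0,0,0.001,0,0,0,0,0,0.001,0,0,0,0]'|grep force; python3 -m handwheel '[0,0.001,0,0,0,0,0,0.001,0,0,0,0]'|grep force; python3 -m handwheel '[0,0.001,0,0,0,0]'|grep force; done; python3 bl.py
```

```text
contact_force: [-1.1, 1.4, 0.4]
contact_force: [-0.4, 0.8, -0.2]
contact_force: [0.3, 0.2, -0.4]
contact_force: [-0.0, -0.2, 0.0]
t 23.9 X 44.6 Y 0.4 z 30.7 mm F feed 0.2 lat -0.0 z 0.0 yaw [ 9.997e-01 -2.320e-02  1.000e-04] op 0.00016143799307409646
[266 253  19  18 277] X 0.053550592984834534 0.09032318736925679 Y -0.019280395993498404 0.01915670609125189
circle mm ((71.85639190673828, -0.9021804928779602), 20.505868911743164)
```

```bash
for k in 1; do python3 -m handwheel '[0,0.001,0,0,0,0,0,0,0,0,0,0]'|grep force; python3 -m handwheel '[0,0.001,0,0,0,0,0,0,0,0,0,0]'|grep force; python3 -m handwheel '[0,0.001,0,0,0,0,0,0,0,0,0,0]'|grep force; python3 -m handwheel '[0,0.001,0,0,0,0,0,0,0,0,0,0]'|grep force; done; python3 st.py
```

```text
contact_force: [-0.3, -0.4, 0.4]
contact_force: [-0.1, 0.5, 0.3]
contact_force: [-0.1, 0.4, 0.8]
contact_force: [-0.8, 0.5, 0.1]
t 24.7 X 48.6 Y 0.4 z 30.7 mm F feed -0.4 lat -0.8 z 0.1 yaw [ 0.9997 -0.0233 -0.    ] op -2.088941902170407e-05
```

```bash
for k in 1; do python3 -m handwheel '[0,0.001,0,0,0,0,0,0,0,0,0,0]'|grep force; python3 -m handwheel '[0,0.001,0,0,0,0,0,0,0,0,0,0]'|grep force; python3 -m handwheel '[0,0.001,0,0,0,0,0,0,0,0,0,0]'|grep force; done; python3 bl.py
```

```text
contact_force: [0.6, 0.9, -0.2]
contact_force: [0.1, 0.4, -0.4]
contact_force: [0.5, 0.4, 0.7]
t 25.3 X 51.6 Y 0.3 z 30.7 mm F feed -0.4 lat 0.4 z 0.7 yaw [ 0.9997 -0.0233 -0.    ] op 0.0003183177256937788
[267 256  20  17 271] X 0.06044962601108238 0.09677756742737113 Y -0.01884329172732128 0.019568771404575497
circle mm ((78.2918930053711, 0.3974153995513916), 19.446687698364258)
```

```bash
for k in 1; do python3 -m handwheel '[0,0.001,0,0,0,0,0,0,0,0,0,0]'|grep force; python3 -m handwheel '[0,0.001,0,0,0,0,0,0,0,0,0,0]'|grep force; python3 -m handwheel '[0,0.001,0,0,0,0,0,0,0,0,0,0]'|grep force; done; python3 st.py
```

```text
contact_force: [-0.6, 0.8, 0.4]
contact_force: [0.7, 0.1, 0.0]
contact_force: [0.1, 4.0, -0.7]
t 25.9 X 53.8 Y 0.4 z 30.7 mm F feed -4.0 lat 0.1 z -0.7 yaw [ 0.9997 -0.0235  0.    ] op 0.0002596914358895664
```

```bash
python3 -m handwheel '[0,0.0005,0,0,0,0,0,0,0,0,0,0,0,0,0,0,0,0]'|grep force; python3 -m handwheel '[0,0.0003,0,0,0,0,0,0,0,0,0,0,0,0,0,0,0,0,0,0,0,0,0,0]'|grep force; python3 bl.py
```

```text
contact_force: [0.0, 6.6, 1.6]
contact_force: [0.5, 6.2, -0.4]
t 26.6 X 54.0 Y 0.3 z 30.6 mm F feed -6.2 lat 0.3 z -0.4 yaw [ 9.997e-01 -2.330e-02 -1.000e-04] op -0.000382941804078894
[267 257  20  16 251] X 0.06215093051870416 0.09767571669421014 Y -0.018462508824031748 0.019381237045861914
circle mm ((79.5835189819336, 0.12755464017391205), 19.176979064941406)
```

Rigid stop: force rose from 0 to 4 to 6.5 N within 0.8 mm, with no lateral component. Backing off, lifting straight out of the slot and checking.

```bash
python3 -m handwheel '[0,-0.002,0,0,0,0,0,-0.004,0,0,0,0,0,0,0,0,0,0,0,0,-0.01,0,0,0,0,0,-0.03,0,0,0,0,0,-0.04,0,0,0,0,0,-0.04,0,0,0,-0.04,0,-0.04,0,0,0,-0.05,0,0,0,0,0,-0.05,0,0,0,0,0,-0.05,0,0,0,0,0,0,0,0,0,0,0,0,0,0,0,0,0]'; python3 bl.py
python3 - <<'E'
from h import *
import st
im,d,P=cloud("top");save(im[140:245,190:410],"fin.png",3.5)
hsv=cv2.cvtColor(im,cv2.COLOR_RGB2HSV);m=cv2.inRange(hsv,(12,130,120),(28,255,255));m[:150]=0;m[214:]=0;m[:,:195]=0;m[:,370:]=0
m=cv2.erode(m,np.ones((3,3)))
n,l,s,c=cv2.connectedComponentsWithStats(m)
for i in range(1,n):
    if s[i,4]>40:
        p=ray("top",*c[i],.035)[:2]-st.M;print(s[i],"X %.1f Y %.1f"%(p@st.fx*1e3,p@st.fy*1e3),np.median(P[l==i][:,2]))
E
```

```text
t: 28.0
tool_pos: [0.4031, -0.0147, 0.187]
tool_rot: [3.14, -0.038, 0.006]
contact_force: [0.7, 0.6, 0.8]
opening: 0.0
t 28.0 X 49.5 Y -185.4 z 187.0 mm F feed -0.6 lat 0.7 z 0.8 yaw [ 0.9997 -0.0239  0.0036] op 2.318292030566643e-05
[267 257  20  16 258] X 0.06175490301785703 0.09726288309472401 Y -0.01878853936060566 0.01996064455103588
circle mm ((79.5835189819336, 0.12755464017391205), 19.176979064941406)
t 28.1 X 49.5 Y -184.3 z 187.3 mm F feed 0.7 lat -0.0 z -0.3 yaw [ 0.9997 -0.0237  0.0031] op 0.0001888393997936206
[201 169  17  16 195] X -181.6 Y 24.7 0.03629000437703198
[240 173  15  15 170] X -101.5 Y 20.2 0.03636493180696618
[323 186  15  15 173] X 77.3 Y -0.0 0.03602396292526395
[202 192  16  16 189] X -178.1 Y -23.1 0.03666630972261891
```

View pics/fin.png

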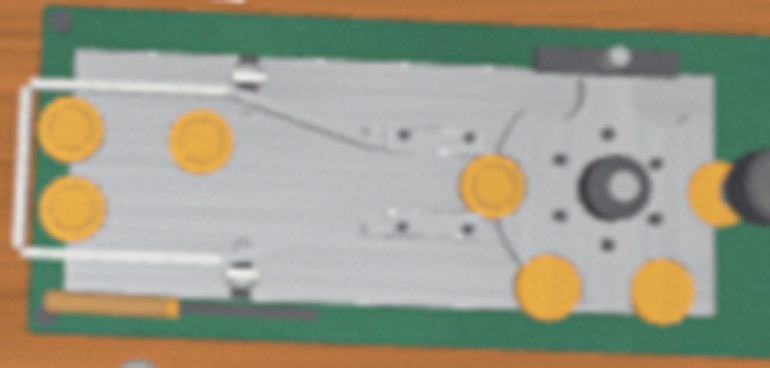

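The blank sits in the notch at (492,186), with its front at the notch bottom (~525). The other three are in the tray and the file hasn't moved. Handing in.

```bash
python3 -c "from station import ctrl;print(ctrl.finish_job())"
```

```text
the job is handed in; nothing more can be done
None
```

The job is done and handed in at about 28 s; `finish_job` gives no verdict.

- **First blank:** I nudged the far wedged blank back past its plunger at no more than about 5 N. It now lies in the tray at x ≈ -101 mm, with the two original tray blanks at about -180 mm.
- **Second blank:** I slid the other one down the funnel and track to a rigid stop. I pressed it there at about 6.5 N, then backed off and lifted clear.
- **Final check:** the second blank sits in the notch at x ≈ 77–80 mm, y ≈ 0, with its front at the notch bottom. The top and side cameras differ by about 2 mm on x, and the felt stop suggests about 81 mm; all are above 69.5 mm. In the last crop the file lay where it had been; I did not re-check the other bystanders.

**What went less smoothly:**
- **Slid back:** the second blank slid back about 10 mm while I pushed the first. It stopped at x ≈ -72 to -73 mm, just ahead of the -75 mm line.
- **Bound on the wall:** it also bound against the funnel wall on the way in. That reached about 7.3 N in total, the highest force I read; I backed off twice and pushed along the wall's slope instead. A short peak between readings would not have shown.

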